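# Move the slide rack to the empty staining dish and cover the one it came from

## Robot

A 7-joint arm with a two-finger parallel gripper is mounted at the origin on the work surface. World frame = base frame: x ahead of the robot, y to its left, z up, the work surface at z = 0. Lengths are in mm, angles in rad, forces in N, time in s.
With the tool pointing down it reaches from about 425 to 875 mm from the base axis. Payload 4.7 kg.
Tool frame: the origin (TCP) lies midway between the tips of the shut fingers; the grasp point (between the pads) lies manip.grip_point_offset behind it (manip.grip_point_offset is the distance from the TCP to the grasp point, in mm); z points along the fingers, y is the line along which they close (so a half turn about z gives the same grasp; the last joint's range is limited). The gripper opens to 87 mm and grips with 3 to 60 N. Pads are 19 mm wide; open, the fingers measure 117 mm over their backs; the gripper's body (75 mm by 190 mm) begins 51 mm behind the grasp point.
Start: joints at [-1.221, 0.321, -0.07, 1.45, 0.023, 1.371, -0.057], TCP at [214.219, 613.707, 222.587] pointing down, gripper open.
Joint ranges: [-2.86, 2.86], [-0.3, 2.09], [-1.38, 1.24], [0.06, 2.45], [-1.56, 4.7], [0.09, 2.05], [-2.69, 2.69]. Speed limits (rad/s): [2.57, 2.57, 3.14, 3.14, 3.14, 3.14, 3.14].

## Interface

Orientations are given as a unit quaternion [w, x, y, z].
In Python, from workcell import manip, viewer, workorder gives the robot as it stands.
- The arm moves only by the tool move_arm, never from a script. Its arguments are lists of equal length, an entry for each row: "claw": the closure, from -1 (fully open) to 1 (shut); "travel": the shift along the world's x, y, z each as a share of 0.3 m, from -1 to 1, a list of three; "rot": the turn, a rotation vector about the world's x, y, z each as a share of 1.5 rad, from -1 to 1, a list of three. In form: {"claw": [claw, ...], "travel": [[x, y, z], ...], "rot": [[rx, ry, rz], ...]}. A call has 1 to 20 rows; each row is the pose to reach, as a shift and turn from the pose commanded when the call began; what a row does not reach only later rows make up. A row lasts 1/12 s, in which the tool goes at most 41.7 mm and 7.16 degrees, less where a joint would pass 70% of its speed; a pose out of reach is approached as far as the arm can. A call with a number of a shift or a turn outside -1 to 1 is refused whole. A call with a gripper value outside its range is refused whole. The fingers move at their own pace and stop on an object; "squeeze" is the grip in N (left out, the last holds). Time passes only in rows, so rows that repeat a pose let the fingers close. It gives the time, the measured TCP pose, the force, the opening and the grip force at its end, in the units of the state.
- manip.observe(): the state, without advancing time (a new reading comes with each control period).
- viewer.get_image(name): name is "side" or "top"; returns the picture (480x640x3 uint8, blue, green, red); there is no depth.
- viewer.camera_params(name): a dict with "mtx" (3x3 intrinsics, pixels), "k1" (the pictures are not rectified: a ray, as slopes to the right and down, at radius r is drawn at 1 + k1 r^2 times it, then the intrinsics apply), "origin" and "attitude" of the camera in the world. Camera axes: x right, y up, looking along -z (the intrinsics and any distortion apply to the point x, -y, -z); pixel columns grow to the right and rows downward; lengths in mm; the calibration is good to about 2 mm. A picture is of the moment at which its call begins. camera_params takes no time and is no camera call.
- workorder.close_job(): hands the job in; it is judged then, once.
The state is a dict: "t": time; "q": joint angles; "joint_vel": joint speeds; "tau": joint torques, N m; "ee_pos": TCP position; "tool_rot": TCP orientation; "wrist_force": force on the tool from outside, world axes, zero at the start; "moment": the same for the moment, N m; "finger_gap": finger opening in mm; "gripper_force": force on a finger pad.
Only numpy, scipy, OpenCV 4.12 (cv2) and the standard library are available. Lean on these libraries where they do the work, as an engineer would, in place of code of your own. Each camera call takes 0.05 s, during which the arm holds its last target. There are 200 camera calls.

## Task

Two identical white staining dishes stand on the bench, one holding a steel rack of glass slides. Lift the rack by its handle out of its dish and set it gently down, flat on the floor of the empty dish, keeping it upright and never touching the glass slides; then gently put the loose lid squarely and fully home on the dish you have emptied. Leave both dishes standing where they are and do not disturb the marker pen and the small amber jar between the things.

Things in the scene. Friction and masses are not known exactly. Their poses are not given: they have to be found in the camera images.
- rack: Steel slide rack, 90 x 64 mm (x by y), frame 37 mm high, about 0.36 kg. Origin: centre of its underside; x along its long side, z up. A fixed bail handle rises from the middle of its two short ends to a horizontal bar (see rack_handle). At the start it stands in dish_full, roughly parallel with it.
- rack_handle (a point): Middle of the rack's handle bar: a straight round bar 10 mm thick, about 64 mm long, along the rack's x axis, its centre line 100 mm above the rack's origin.
- slides: The block of nine upright glass slides in the rack, 76 x 52 x 26 mm, its top 30 mm above the rack's underside; the fingers must not touch it. Origin: centre of its underside.
- dish_full: White open rectangular dish that holds the rack at the start and is to be covered at the end. Outside 118 x 94 mm (x by y), 65 mm high, walls 4 mm, inside 110 x 86 mm, inner floor 6 mm above the origin; 0.6 kg, loose on the bench. Origin: centre of its underside; x along its long side, z up.
- dish_empty: The other dish, identical but empty at the start; the rack goes in it, either way round. Origin and axes as for the first.
- lid: Loose white lid on the bench, 0.2 kg: plate 128 x 104 x 5 mm (x by y) with a locating block 96 x 72 x 6 mm under it that drops into a dish's mouth with 7 mm play all round, either way round. Fully home the plate rests on the rim, origin 59 mm above the dish's underside. Origin: centre of the block's underside; x along the long side, z up. Arched handle on top.
- lid_handle (a point): Middle of the lid's handle bar: a straight round bar 10 mm thick, about 64 mm long, along the lid's x axis, its centre line 51 mm above the lid's origin, 35 mm of free space under it.
- marker: Bystander: marker pen lying along its x axis, 135 mm long, 15 mm thick. Origin: centre of its underside.
- vial: Bystander: small amber glass jar, 32 mm across, 62 mm high. Origin: centre of its underside.

How it is judged:
By the outcome, as a careful person would: the job done as asked, in the order asked, and still so for the second after the job is handed in, with the robot touching nothing.
It also fails if it takes over 51 s, if anything falls off the work surface, if the arm or the gripper's body presses on something with over 40 N, if the wrist force passes 120 N, or if a joint passes its speed limit or range.

## Working session

There is one attempt and no reset: what is moved stays moved. The work goes in short steps, Python scripts to look and compute and a tool call to move; the robot and the scene stay as the last step left them, time stands still between calls to the robot, and variables do not carry over. Pictures are saved under pics/ and viewed, at most 10 in all, crops included, and the job is handed in when it is done.

Besides the shell and the picture viewer there is one more tool, called as a command line: name --argument value ..., lists and objects as JSON in quotes. move_arm: Moves the arm, as the interface text tells. Shift numbers are shares of 0.3 m and turn numbers shares of 1.5 rad, none past 1 either way. Its arguments: {"type":"object","properties":{"claw":{"type":"array","items":{"type":"number"}},"travel":{"type":"array","items":{"type":"array","items":{"type":"number"}}},"rot":{"type":"array","items":{"type":"array","items":{"type":"number"}}},"squeeze":{"type":"number"}},"required":["claw","travel","rot"]}

```bash
mkdir -p pics
python3 - <<'E'
from workcell import manip, viewer
import cv2
s=manip.observe();print(s, manip.grip_point_offset)
for n in("top","side"):
    cv2.imwrite(f"pics/{n}0.png",viewer.get_image(n)); print(n,viewer.camera_params(n))
E
```

```text
{'t': 0.0, 'q': array([-1.22091583,  0.32185741, -0.07007274,  1.45169292,  0.02258793,
        1.37081874, -0.05691435]), 'joint_vel': array([-8.08921662e-04,  2.21325572e-04,  1.19691020e-03, -5.38360956e-04,
       -3.12367138e-05,  5.45520128e-04,  6.07899192e-04]), 'tau': array([-1.03012204e-03, -4.91288996e+01, -4.04271148e-01, -3.12518191e+01,
       -6.39419211e-02,  4.39458154e-02,  2.20283305e-04]), 'ee_pos': array([214.04138451, 613.14155205, 221.43009729]), 'tool_rot': array([-1.20601451e-04,  1.67101154e-01,  9.85939255e-01, -9.87497949e-04]), 'wrist_force': array([ 0.04810314, -0.28471059,  0.62888809]), 'moment': array([ 0.00515731, -0.01006456, -0.01527013]), 'gripper_force': 0.0, 'finger_gap': 87.1780051209448} 18.700000000000003
top {'mtx': array([[530.79323632,   0.        , 317.23180905],
       [  0.        , 530.79323632, 238.18430837],
       [  0.        ,   0.        ,   1.        ]]), 'k1': 0.0039338152178969715, 'origin': array([ 378.87069429,   -2.39268348, 1042.2366791 ]), 'attitude': array([ 0.7087548 ,  0.0648193 , -0.06823991, -0.69914834])}
side {'mtx': array([[481.07223843,   0.        , 320.455933  ],
       [  0.        , 481.07223843, 242.53735024],
       [  0.        ,   0.        ,   1.        ]]), 'k1': 0.041109062363336224, 'origin': array([108.37490961, 557.57292249, 519.11618422]), 'attitude': array([-0.28837226, -0.16170464,  0.45614886,  0.82620897])}
```

View pics/top0.png

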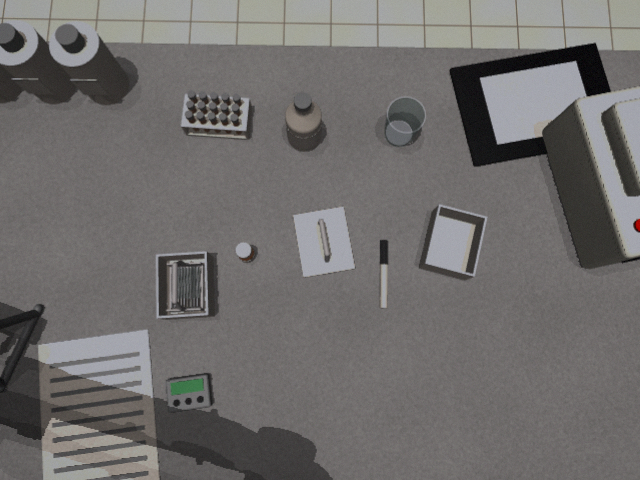

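View pics/side0.png

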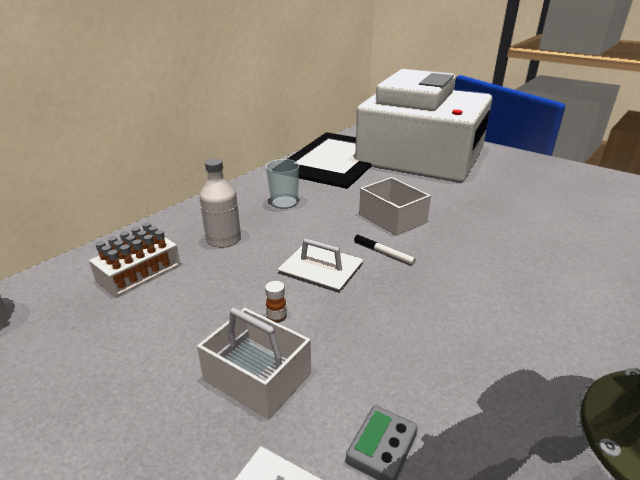

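The top view shows the full dish at about (182,285), the vial at (245,252), the lid at (323,241), the marker at (384,273) and the empty dish at (454,241). The side view shows the rack's bar from about (232,315) to (272,327) and the lid's bar from (303,243) to (339,251). Next I'll enlarge these areas.

```bash
cat > h.py <<'E'
import numpy as np, cv2
from scipy.spatial.transform import Rotation as R
from workcell import viewer
def ray(cam,px):
    p=viewer.camera_params(cam); K=p["mtx"]
    u=cv2.undistortPoints(np.array([[px]],float),K,np.array([p["k1"],0,0,0,0]))[0,0]
    w,x,y,z=p["attitude"]; return p["origin"],R.from_quat([x,y,z,w]).apply([u[0],-u[1],-1])
def at(cam,px,z):
    o,d=ray(cam,px); return (o+d*(z-o[2])/d[2])[:2]
def proj(cam,P):
    p=viewer.camera_params(cam); w,x,y,z=p["attitude"]
    c=R.from_quat([x,y,z,w]).inv().apply(np.atleast_2d(P)-p["origin"])*[1,-1,-1]
    return cv2.projectPoints(c.reshape(-1,1,3),np.zeros(3),np.zeros(3),p["mtx"],np.array([p["k1"],0,0,0,0]))[0][:,0]
def crop(img,x0,y0,w,h,s):
    c=cv2.resize(img[y0:y0+h,x0:x0+w],None,fx=s,fy=s,interpolation=cv2.INTER_CUBIC)
    for i in range(0,w,10): cv2.putText(c,str(x0+i),(i*s,8),0,.3,(0,0,255)); cv2.line(c,(i*s,10),(i*s,14),(0,0,255))
    for i in range(0,h,10): cv2.putText(c,str(y0+i),(0,i*s+4),0,.3,(0,0,255)); 
    return c
def box(T,sx,sy,z,yaw):
    c,s=np.cos(yaw),np.sin(yaw)
    return np.array([[T[0]+c*a*sx/2-s*b*sy/2,T[1]+s*a*sx/2+c*b*sy/2,z] for a,b in((1,1),(1,-1),(-1,-1),(-1,1))])
E
python3 - <<'E'
from h import *
t=cv2.imread("pics/top0.png");s=cv2.imread("pics/side0.png")
m=np.vstack([np.hstack([crop(t,140,245,80,80,5)[:300*400//300],crop(t,285,200,80,80,5)])[:400,:800]])
cv2.imwrite("pics/m1.png",m)
m=np.hstack([crop(t,415,200,80,75,5),np.vstack([crop(s,225,300,100,50,4)[:187*2//2],crop(s,280,230,100,50,4)])[:375]])
cv2.imwrite("pics/m2.png",m); print(m.shape)
E
```

```text
(375, 800, 3)
```

View pics/m1.png

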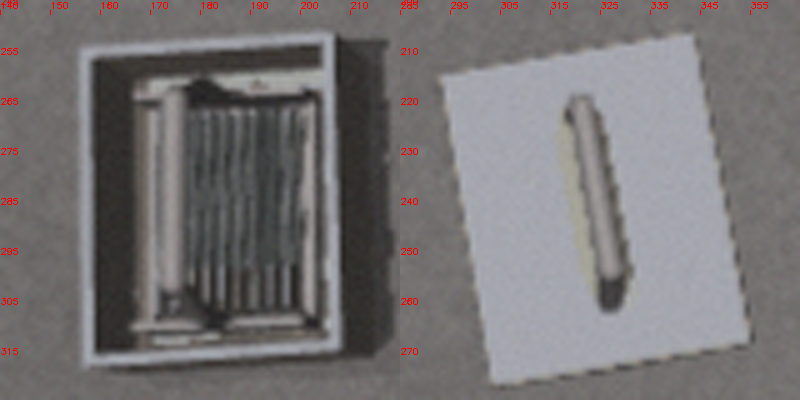

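View pics/m2.png

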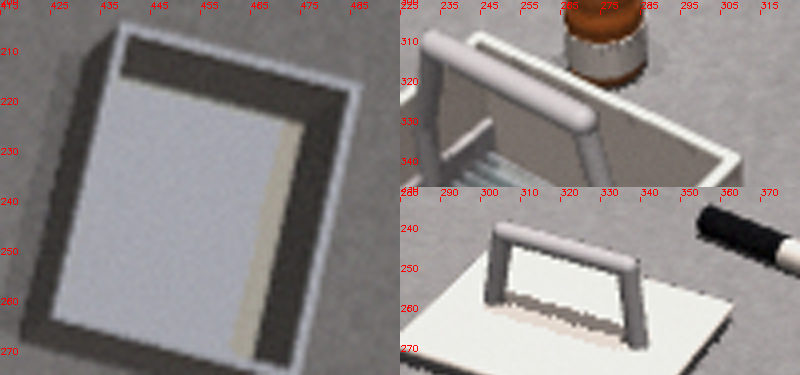

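Run:
```python
from h import *
from scipy.optimize import least_squares
def fit(name,px,sx,sy,z,x0,n=4):
    w=np.array([at("top",p,z) for p in px]); 
    f=lambda v:(box(v[:2],sx,sy,z,v[2])[:,:2]-w).ravel()
    r=least_squares(f,x0+0*np.array(x0)); print(name,r.x.round(3),"res",r.fun.reshape(-1,2).round(1).tolist())
    return r.x
# box order (+,+),(+,-),(-,-),(-,+) : image TL,TR,BR,BL (up=+x,right=-y)
def go(name,px,sx,sy,z): 
    c=np.mean([at("top",p,z) for p in px],0); return fit(name,px,sx,sy,z,[*c,0.])
F=go("full",[(155.6,254.4),(207,251.6),(208.4,314.8),(156.8,318.4)],118,94,65)
L=go("lid",[(293.2,215.2),(343.6,207),(355,268.4),(303.4,276.6)],128,104,11)
E=go("empty",[(439.4,204.4),(487,217.6),(474,274.6),(426.4,261.4)],118,94,65)
a=at("top",(174.8,262),106);b=at("top",(174.8,303.4),106);print("rackbar top",a,b,(a+b)/2)
a=at("top",(321.4,220),51);b=at("top",(327,257),51);print("lidbar top",a,b,(a+b)/2,np.arctan2(*(a-b)[::-1]))
for n,p,z in(("rack",[(233.3,310),(271,329.5)],106),("lid",[(305,240.8),(338,249)],51)):
    a,b=[at("side",q,z) for q in p];print(n,"bar side",a,b,(a+b)/2,np.linalg.norm(a-b),np.arctan2(*(a-b)[::-1]))
print("floor inner corners chk",[at("top",p,0) for p in [(384,241),(384,307)]],at("top",(245,250),62))
```

```text
full [4.75083e+02 2.41854e+02 7.90000e-02] res [[-0.1, -0.8], [0.7, 0.6], [-0.4, -0.1], [-0.1, 0.3]]
lid [ 5.6918e+02 -1.9140e+01  1.8000e-01] res [[1.3, 1.1], [1.6, -0.8], [-0.9, -0.9], [-2.0, 0.7]]
empty [ 5.67075e+02 -2.67603e+02 -2.58000e-01] res [[2.2, -0.1], [2.7, -1.7], [-2.7, -0.7], [-2.2, 2.5]]
rackbar top [510.77380689 246.74996345] [437.65705159 242.11037145] [474.21542924 244.43016745]
lidbar top [603.48316217 -13.47568254] [532.03623613 -24.88191346] [567.75969915 -19.178798  ] 0.15831028361271804
rack bar side [506.32985963 246.31062565] [441.23773924 242.83235237] [473.78379943 244.57148901] 65.18498693929554 0.05338539088957635
lid bar side [601.48239285 -11.16902429] [537.08558907 -26.51548555] [569.28399096 -18.84225492] 66.20016775935491 0.23394727763071993
floor inner corners chk [array([ 573.84518351, -139.63796233]), array([ 442.79358467, -138.25288253])] [541.42861077 128.87347864]
```

The two cameras agree within about 2 mm: rack bar at (474, 244.5), yaw about 0.065; lid at (569, -19), yaw 0.18; empty dish at (567, -268), yaw -0.26. I'll move to the rack first.

move_arm --claw '[-1, -1, -1, -1, -1, -1, -1, -1, -1, -1]' --travel '[[0.06, -0.1, 0], [0.12, -0.2, 0], [0.19, -0.3, 0], [0.25, -0.4, 0], [0.31, -0.5, 0], [0.37, -0.6, 0], [0.43, -0.7, 0], [0.5, -0.8, 0], [0.5, -0.8, 0], [0.5, -0.8, 0]]' --rot '[[0, 0, 0.04], [0, 0, 0.08], [0, 0, 0.12], [0, 0, 0.16], [0, 0, 0.2], [0, 0, 0.24], [0, 0, 0.267], [0, 0, 0.267], [0, 0, 0.267], [0, 0, 0.267]]'

```text
t: 0.93
ee_pos: [365.8, 371.4, 222.5]
tool_rot: [0.0, -0.03, 1.0, -0.0]
wrist_force: [0.4, 1.0, -0.2]
finger_gap: 87.2
gripper_force: 0.0
```

move_arm --claw '[-1, -1, -1, -1, -1, -1, -1, -1, -1, -1]' --travel '[[0.08, -0.09, 0], [0.16, -0.18, 0], [0.24, -0.27, 0], [0.32, -0.36, 0], [0.365, -0.431, 0], [0.365, -0.431, -0.06], [0.365, -0.431, -0.12], [0.365, -0.431, -0.18], [0.365, -0.431, -0.18], [0.365, -0.431, -0.18]]' --rot '[[0, 0, 0], [0, 0, 0], [0, 0, 0], [0, 0, 0], [0, 0, 0], [0, 0, 0], [0, 0, 0], [0, 0, 0], [0, 0, 0], [0, 0, 0]]'

```text
t: 1.77
ee_pos: [472.5, 245.3, 167.7]
tool_rot: [-0.001, -0.033, 0.999, -0.001]
wrist_force: [-0.1, 0.5, 0.8]
finger_gap: 87.2
gripper_force: 0.0
```

move_arm --claw '[-1, -1, -1, -1, -1, -1, -1, -1, 1, 1, 1, 1, 1, 1, 1, 1, 1, 1]' --travel '[[0, 0, -0.05], [0, 0, -0.1], [0, 0, -0.15], [0, 0, -0.2], [0, 0, -0.24], [0, 0, -0.27], [0, 0, -0.27], [0, 0, -0.27], [0, 0, -0.27], [0, 0, -0.27], [0, 0, -0.27], [0, 0, -0.27], [0, 0, -0.27], [0, 0, -0.27], [0, 0, -0.27], [0, 0, -0.27], [0, 0, -0.27], [0, 0, -0.27]]' --rot '[[0, 0, 0], [0, 0, 0], [0, 0, 0], [0, 0, 0], [0, 0, 0], [0, 0, 0], [0, 0, 0], [0, 0, 0], [0, 0, 0], [0, 0, 0], [0, 0, 0], [0, 0, 0], [0, 0, 0], [0, 0, 0], [0, 0, 0], [0, 0, 0], [0, 0, 0], [0, 0, 0]]' --squeeze 30

```text
t: 3.27
ee_pos: [473.7, 244.4, 87.6]
tool_rot: [0.0, -0.032, 0.999, 0.0]
wrist_force: [0.0, 0.5, 0.4]
finger_gap: 28.4
gripper_force: 0.0
```

move_arm --claw '[1, 1, 1, 1, 1, 1, 1, 1, 1, 1]' --travel '[[0, 0, 0], [0, 0, 0], [0, 0, 0], [0, 0, 0], [0, 0, 0], [0, 0, 0], [0, 0, 0], [0, 0, 0.01], [0, 0, 0.02], [0, 0, 0.03]]' --rot '[[0, 0, 0], [0, 0, 0], [0, 0, 0], [0, 0, 0], [0, 0, 0], [0, 0, 0], [0, 0, 0], [0, 0, 0], [0, 0, 0], [0, 0, 0]]'

```text
t: 4.1
ee_pos: [473.3, 243.8, 96.3]
tool_rot: [-0.0, -0.032, 0.999, -0.0]
wrist_force: [-0.0, -0.5, -4.0]
finger_gap: 8.7
gripper_force: 30.0
```

move_arm --claw '[1, 1, 1, 1, 1, 1, 1, 1, 1, 1, 1, 1, 1, 1, 1, 1, 1, 1, 1, 1]' --travel '[[0, 0, 0.02], [0, 0, 0.05], [0, 0, 0.09], [0, 0, 0.14], [0, 0, 0.19], [0, 0, 0.24], [0, 0, 0.29], [0, 0, 0.32], [0, 0, 0.34], [0, 0, 0.35], [0.0, -0.02, 0.35], [0.01, -0.06, 0.35], [0.02, -0.12, 0.35], [0.04, -0.2, 0.35], [0.05, -0.28, 0.35], [0.07, -0.36, 0.35], [0.08, -0.44, 0.35], [0.1, -0.52, 0.35], [0.11, -0.6, 0.35], [0.12, -0.68, 0.35]]' --rot '[[0, 0, 0], [0, 0, 0], [0, 0, 0], [0, 0, 0], [0, 0, 0], [0, 0, 0], [0, 0, 0], [0, 0, 0], [0, 0, 0], [0, 0, 0], [0, 0, 0], [0, 0, -0.01], [0, 0, -0.02], [0, 0, -0.04], [0, 0, -0.06], [0, 0, -0.08], [0, 0, -0.1], [0, 0, -0.12], [0, 0, -0.14], [0, 0, -0.16]]'

```text
t: 5.77
ee_pos: [509.8, 37.2, 201.7]
tool_rot: [0.0, 0.09, 0.996, 0.0]
wrist_force: [-0.4, 0.1, -3.6]
finger_gap: 8.6
gripper_force: 30.0
```

move_arm --claw '[1, 1, 1, 1, 1, 1, 1, 1, 1, 1, 1, 1, 1, 1, 1, 1, 1, 1, 1, 1]' --travel '[[0.02, -0.08, 0], [0.03, -0.16, 0], [0.05, -0.24, 0], [0.06, -0.32, 0], [0.08, -0.4, 0], [0.09, -0.48, 0], [0.11, -0.56, 0], [0.12, -0.64, 0], [0.14, -0.72, 0], [0.15, -0.79, 0], [0.16, -0.85, 0], [0.17, -0.9, 0], [0.18, -0.94, 0], [0.185, -0.97, 0], [0.19, -0.99, 0], [0.19, -1, 0], [0.19, -1, 0], [0.19, -1, 0], [0.19, -1, 0], [0.19, -1, 0]]' --rot '[[0, 0, -0.01], [0, 0, -0.02], [0, 0, -0.03], [0, 0, -0.04], [0, 0, -0.05], [0, 0, -0.056], [0, 0, -0.056], [0, 0, -0.056], [0, 0, -0.056], [0, 0, -0.056], [0, 0, -0.056], [0, 0, -0.056], [0, 0, -0.056], [0, 0, -0.056], [0, 0, -0.056], [0, 0, -0.056], [0, 0, -0.056], [0, 0, -0.056], [0, 0, -0.056], [0, 0, -0.056]]'

```text
t: 7.43
ee_pos: [567.0, -258.5, 201.7]
tool_rot: [0.0, 0.129, 0.992, 0.0]
wrist_force: [-0.6, 0.5, -3.3]
finger_gap: 8.8
gripper_force: 30.0
```

Run:
```python
from h import *
from workcell import manip
t=viewer.get_image("top");s=viewer.get_image("side")
m=np.hstack([crop(t,410,190,100,100,4),crop(s,340,110,100,110,4)[:400]])
cv2.imwrite("pics/m3.png",m)
b=manip.observe();print(b["ee_pos"],b["tool_rot"],b["t"])
```

```text
[ 566.90583834 -258.90013723  201.67495644] [1.24978331e-04 1.28804217e-01 9.91670009e-01 2.28359528e-04] 7.5333
```

View pics/m3.png

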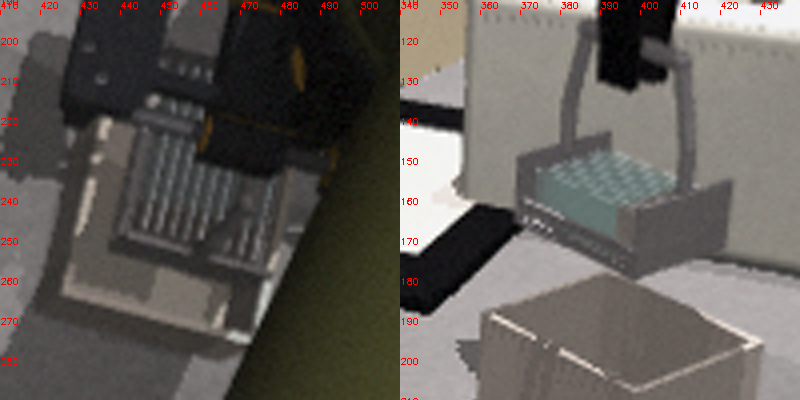

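The rack hangs level above the empty dish. In the side view the dish's rim corners are at about (361,189), (398.7,207.5) and (430,196), and the rack's bottom corners at about (370,165) and (398,179.5). I'll check both against prediction.

Run:
```python
from h import *
print(proj("side",box((567,-267.6),118,94,65,-.258)).round(1).tolist())
for p in((361,188.8),(398.7,207.5),(430,196.2)): print(at("side",p,65).round(1))
z=201.7+18.7-100
print("rack bottom",proj("side",box((566.9,-258.9),90,64,z,-.258)).round(1).tolist())
for p in((370,165),(398,179.5)): print(at("side",p,z).round(1))
print(box((567,-267.6),118,94,65,-.258).round(1).tolist(),box((566.9,-258.9),90,64,z,-.258).round(1).tolist())
```

```text
[[359.8, 186.9], [391.4, 176.1], [430.6, 194.6], [398.2, 207.3]]
[ 628.8 -231.2]
[ 520.7 -206.9]
[ 495.3 -290.4]
rack bottom [[368.4, 164.7], [390.7, 157.6], [421.6, 171.1], [398.8, 179.1]]
[ 615.1 -240.4]
[ 531.8 -214. ]
[[636.0, -237.2, 65.0], [612.1, -328.1, 65.0], [498.0, -298.0, 65.0], [521.9, -207.1, 65.0]] [[618.6, -239.4, 120.4], [602.2, -301.3, 120.4], [515.2, -278.4, 120.4], [531.6, -216.5, 120.4]]
```

move_arm --claw '[1, 1, 1, 1, 1, 1, 1, 1, 1, 1, 1, 1, 1, 1, 1, 1, 1, 1, 1, 1]' --travel '[[0, -0.013, 0], [0, -0.027, 0], [0, -0.027, 0], [0, -0.027, -0.01], [0, -0.027, -0.04], [0, -0.027, -0.08], [0, -0.027, -0.12], [0, -0.027, -0.16], [0, -0.027, -0.2], [0, -0.027, -0.24], [0, -0.027, -0.27], [0, -0.027, -0.3], [0, -0.027, -0.32], [0, -0.027, -0.335], [0, -0.027, -0.345], [0, -0.027, -0.355], [0, -0.027, -0.36], [0, -0.027, -0.365], [0, -0.027, -0.365], [0, -0.027, -0.365]]' --rot '[[0, 0, 0], [0, 0, 0], [0, 0, 0], [0, 0, 0], [0, 0, 0], [0, 0, 0], [0, 0, 0], [0, 0, 0], [0, 0, 0], [0, 0, 0], [0, 0, 0], [0, 0, 0], [0, 0, 0], [0, 0, 0], [0, 0, 0], [0, 0, 0], [0, 0, 0], [0, 0, 0], [0, 0, 0], [0, 0, 0]]'

```text
t: 9.2
ee_pos: [566.8, -267.8, 92.3]
tool_rot: [0.0, 0.129, 0.992, 0.0]
wrist_force: [-1.3, 0.5, -3.1]
finger_gap: 8.7
gripper_force: 30.0
```

move_arm --claw '[1, 1, 1, 1, 1, 1, 1, 1]' --travel '[[0, 0, -0.003], [0, 0, -0.006], [0, 0, -0.009], [0, 0, -0.011], [0, 0, -0.013], [0, 0, -0.014], [0, 0, -0.015], [0, 0, -0.015]]' --rot '[[0, 0, 0], [0, 0, 0], [0, 0, 0], [0, 0, 0], [0, 0, 0], [0, 0, 0], [0, 0, 0], [0, 0, 0]]'

```text
t: 9.87
ee_pos: [566.7, -267.7, 87.6]
tool_rot: [0.0, 0.129, 0.992, 0.0]
wrist_force: [0.8, -1.2, -3.4]
finger_gap: 9.2
gripper_force: 30.0
```

move_arm --claw '[1, 1, 1, 1]' --travel '[[0, 0, -0.002], [0, 0, -0.004], [0, 0, -0.004], [0, 0, -0.004]]' --rot '[[0, 0, 0], [0, 0, 0], [0, 0, 0], [0, 0, 0]]'

```text
t: 10.2
ee_pos: [566.8, -267.8, 87.5]
tool_rot: [0.0, 0.129, 0.992, 0.0]
wrist_force: [-3.7, 1.0, 5.6]
finger_gap: 8.9
gripper_force: 30.0
```

move_arm --claw '[-0.2, -0.2, -0.2, -0.2, -0.2, -0.2, -0.2, -0.2, -0.2, -1, -1, -1, -1, -1, -1, -1, -1]' --travel '[[0, 0, 0.003], [0, 0, 0.003], [0, 0, 0.003], [0, 0, 0.003], [0, 0, 0.003], [0, 0, 0.003], [0, 0, 0.003], [0, 0, 0.003], [0, 0, 0.01], [0, 0, 0.04], [0, 0, 0.1], [0, 0, 0.17], [0, 0, 0.24], [0, 0, 0.3], [0, 0, 0.32], [0, 0, 0.33], [0, 0, 0.33]]' --rot '[[0, 0, 0], [0, 0, 0], [0, 0, 0], [0, 0, 0], [0, 0, 0], [0, 0, 0], [0, 0, 0], [0, 0, 0], [0, 0, 0], [0, 0, 0], [0, 0, 0], [0, 0, 0], [0, 0, 0], [0, 0, 0], [0, 0, 0], [0, 0, 0], [0, 0, 0]]'

```text
t: 11.62
ee_pos: [566.9, -267.7, 185.8]
tool_rot: [0.0, 0.129, 0.992, 0.0]
wrist_force: [-0.3, 0.2, -0.5]
finger_gap: 86.2
gripper_force: 0.0
```

move_arm --claw '[-1, -1, -1, -1, -1, -1, -1, -1, -1, -1, -1, -1, -1]' --travel '[[0, 0.08, 0], [0, 0.18, 0], [0, 0.28, 0], [0, 0.38, 0], [0, 0.48, 0], [0, 0.58, 0], [0, 0.68, 0], [0, 0.76, 0], [0.007, 0.829, 0], [0.007, 0.829, -0.08], [0.007, 0.829, -0.16], [0.007, 0.829, -0.2], [0.007, 0.829, -0.2]]' --rot '[[0, 0, 0.04], [0, 0, 0.08], [0, 0, 0.12], [0, 0, 0.16], [0, 0, 0.2], [0, 0, 0.24], [0, 0, 0.27], [0, 0, 0.292], [0, 0, 0.292], [0, 0, 0.292], [0, 0, 0.292], [0, 0, 0.292], [0, 0, 0.292]]'

```text
t: 12.7
ee_pos: [565.7, -19.0, 121.2]
tool_rot: [-0.004, -0.089, 0.996, -0.0]
wrist_force: [-0.2, 0.4, 0.5]
finger_gap: 87.2
gripper_force: 0.0
```

Run:
```python
from h import *
t=viewer.get_image("top");s=viewer.get_image("side")
m=np.hstack([crop(t,410,190,100,100,4),crop(s,280,150,160,120,4)[:400,:640]])[:,:]
m=np.hstack([crop(t,415,195,80,90,4),crop(s,275,175,120,90,4)]); 
m=np.vstack([m,np.hstack([crop(s,350,150,100,60,4),np.zeros((240,400,3),np.uint8)])]); cv2.imwrite("pics/m4.png",m)
```

```text
(no output)
```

View pics/m4.png

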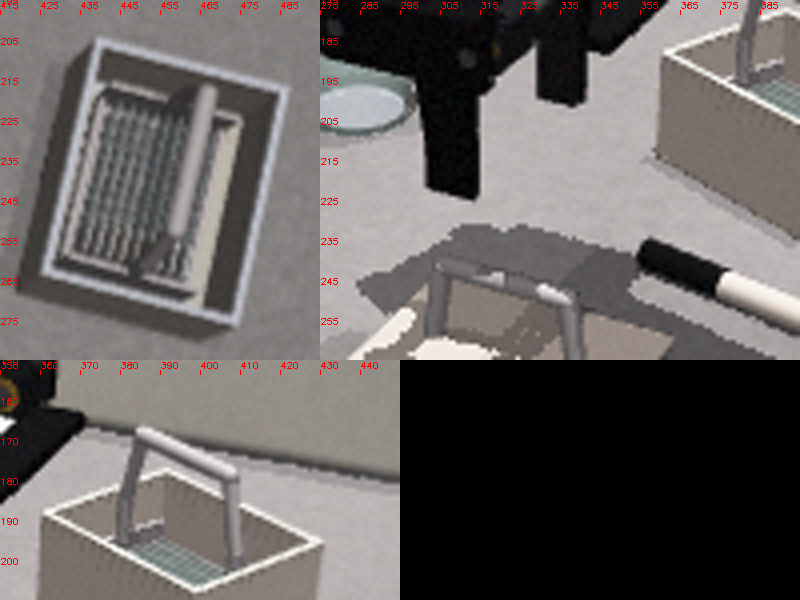

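The rack stands flat and centred in the second dish: its bar runs from (464,216) to (459,253) inside the rim at (439,205), (486,217), (474,276) and (425,263). The open fingers straddle the lid bar at (305,242) to (338,250). Now the lid.

move_arm --claw '[-1, -1, -1, -1, -1, -1, -1, -1, 1, 1, 1, 1, 1, 1, 1, 1, 1, 1, 1, 1]' --travel '[[0, 0, -0.05], [0, 0, -0.1], [0, 0, -0.15], [0, 0, -0.2], [0, 0, -0.25], [0, 0, -0.28], [0, 0, -0.3], [0, 0, -0.31], [0, 0, -0.31], [0, 0, -0.31], [0, 0, -0.31], [0, 0, -0.31], [0, 0, -0.31], [0, 0, -0.31], [0, 0, -0.31], [0, 0, -0.31], [0, 0, -0.31], [0, 0, -0.31], [0, 0, -0.31], [0, 0, -0.31]]' --rot '[[0, 0, 0], [0, 0, 0], [0, 0, 0], [0, 0, 0], [0, 0, 0], [0, 0, 0], [0, 0, 0], [0, 0, 0], [0, 0, 0], [0, 0, 0], [0, 0, 0], [0, 0, 0], [0, 0, 0], [0, 0, 0], [0, 0, 0], [0, 0, 0], [0, 0, 0], [0, 0, 0], [0, 0, 0], [0, 0, 0]]'

```text
t: 14.47
ee_pos: [568.8, -19.0, 32.4]
tool_rot: [-0.0, -0.089, 0.996, 0.0]
wrist_force: [0.4, -0.9, 0.8]
finger_gap: 14.9
gripper_force: 0.0
```

move_arm --claw '[1, 1, 1, 1, 1, 1, 1, 1, 1, 1, 1, 1, 1, 1, 1, 1, 1, 1, 1, 1]' --travel '[[0, 0, 0], [0, 0, 0], [0, 0, 0], [0, 0, 0], [0, 0, 0.01], [0, 0, 0.03], [0, 0, 0.06], [0, 0, 0.1], [0, 0, 0.15], [0, 0, 0.2], [0, 0, 0.25], [0, 0, 0.3], [0, 0, 0.35], [0, 0, 0.4], [0, 0, 0.44], [0, 0, 0.47], [0, 0, 0.49], [0, 0, 0.5], [0, 0, 0.5], [0, 0, 0.5]]' --rot '[[0, 0, 0], [0, 0, 0], [0, 0, 0], [0, 0, 0], [0, 0, 0], [0, 0, 0], [0, 0, 0], [0, 0, 0], [0, 0, 0], [0, 0, 0], [0, 0, 0], [0, 0, 0], [0, 0, 0], [0, 0, 0], [0, 0, 0], [0, 0, 0], [0, 0, 0], [0, 0, 0], [0, 0, 0], [0, 0, 0]]'

```text
t: 16.13
ee_pos: [568.5, -19.0, 181.8]
tool_rot: [-0.0, -0.089, 0.996, 0.0]
wrist_force: [-0.1, 0.5, -2.9]
finger_gap: 8.9
gripper_force: 30.0
```

move_arm --claw '[1, 1, 1, 1, 1, 1, 1, 1, 1, 1, 1, 1, 1, 1, 1, 1, 1, 1, 1, 1]' --travel '[[0, 0.02, 0], [-0.02, 0.05, 0], [-0.04, 0.1, 0], [-0.06, 0.17, 0], [-0.09, 0.24, 0], [-0.11, 0.31, 0], [-0.14, 0.38, 0], [-0.16, 0.45, 0], [-0.19, 0.52, 0], [-0.21, 0.59, 0], [-0.24, 0.66, 0], [-0.26, 0.73, 0], [-0.28, 0.78, 0], [-0.295, 0.82, 0], [-0.305, 0.85, 0], [-0.313, 0.865, 0], [-0.313, 0.87, 0], [-0.313, 0.87, 0], [-0.313, 0.87, 0], [-0.313, 0.87, 0]]' --rot '[[0, 0, 0], [0, 0, -0.01], [0, 0, -0.02], [0, 0, -0.03], [0, 0, -0.04], [0, 0, -0.05], [0, 0, -0.06], [0, 0, -0.067], [0, 0, -0.067], [0, 0, -0.067], [0, 0, -0.067], [0, 0, -0.067], [0, 0, -0.067], [0, 0, -0.067], [0, 0, -0.067], [0, 0, -0.067], [0, 0, -0.067], [0, 0, -0.067], [0, 0, -0.067], [0, 0, -0.067]]'

```text
t: 17.8
ee_pos: [475.4, 240.9, 182.4]
tool_rot: [0.0, -0.038, 0.999, -0.0]
wrist_force: [-0.4, -0.6, -2.4]
finger_gap: 9.1
gripper_force: 30.0
```

Run:
```python
from h import *
from workcell import manip
b=manip.observe();p=b["ee_pos"];print(p,b["tool_rot"],b["t"])
t=viewer.get_image("top");s=viewer.get_image("side")
m=np.hstack([crop(t,130,225,100,120,4)[:, :400],crop(s,190,270,130,150,3)[:480][:, :390]][0:1]+[np.vstack([crop(s,195,250,130,150,3),np.zeros((30,390,3),np.uint8)])])
cv2.imwrite("pics/m5.png",m)
print("rim",proj("side",box((475.1,241.9),118,94,65,.079)).round(1).tolist())
z=p[2]+18.7-51
print("lid plate low",proj("side",box(p,128,104,z+6,.079)).round(1).tolist())
print("lid block low",proj("side",box(p,96,72,z,.079)).round(1).tolist())
```

```text
[475.44062209 240.87928245 182.38952051] [ 9.00394412e-05 -3.81822657e-02  9.99270775e-01 -1.57083938e-04] 17.8
rim [[197.4, 345.0], [245.2, 306.8], [311.2, 338.2], [266.5, 383.6]]
lid plate low [[181.6, 290.4], [239.5, 251.7], [316.0, 282.8], [262.4, 330.2]]
lid block low [[201.3, 292.1], [240.7, 264.5], [298.3, 288.7], [261.0, 320.8]]
```

View pics/m5.png

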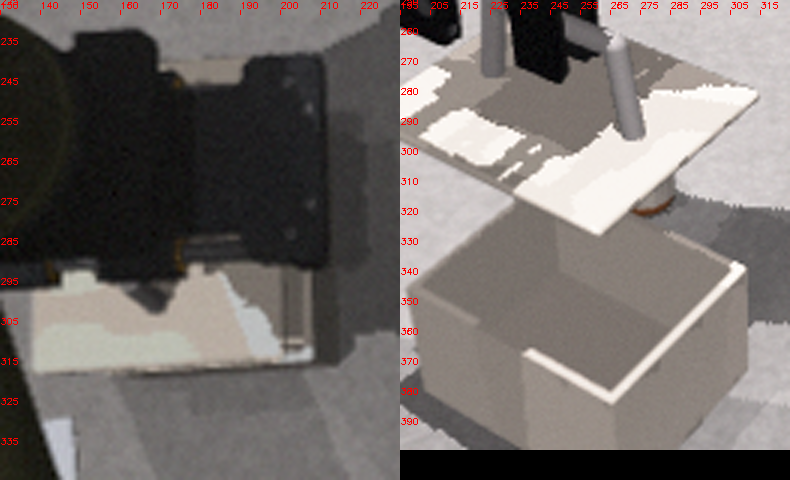

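The lid is level and lined up with the rim: its near corner is at (261.7,328.3) and the rim's at (265,384). Both differ from prediction by the same small amount, so I'll lower it.

move_arm --claw '[1, 1, 1, 1, 1, 1, 1, 1, 1, 1, 1, 1, 1, 1]' --travel '[[0, 0, -0.02], [0, 0, -0.05], [0, 0, -0.09], [0, 0, -0.13], [0, 0, -0.17], [0, 0, -0.2], [0, 0, -0.225], [0, 0, -0.24], [0, 0, -0.25], [0, 0, -0.26], [0, 0, -0.267], [0, 0, -0.27], [0, 0, -0.27], [0, 0, -0.27]]' --rot '[[0, 0, 0], [0, 0, 0], [0, 0, 0], [0, 0, 0], [0, 0, 0], [0, 0, 0], [0, 0, 0], [0, 0, 0], [0, 0, 0], [0, 0, 0], [0, 0, 0], [0, 0, 0], [0, 0, 0], [0, 0, 0]]'

```text
t: 19.07
ee_pos: [475.2, 242.1, 101.7]
tool_rot: [0.0, -0.039, 0.999, 0.0]
wrist_force: [-0.2, -0.2, -2.0]
finger_gap: 8.9
gripper_force: 30.0
```

move_arm --claw '[1, 1, 1, 1, 1, 1]' --travel '[[0, 0, -0.005], [0, 0, -0.01], [0, 0, -0.015], [0, 0, -0.02], [0, 0, -0.02], [0, 0, -0.02]]' --rot '[[0, 0, 0], [0, 0, 0], [0, 0, 0], [0, 0, 0], [0, 0, 0], [0, 0, 0]]'

```text
t: 19.57
ee_pos: [474.8, 241.9, 95.2]
tool_rot: [-0.0, -0.039, 0.999, -0.0]
wrist_force: [0.0, -0.1, -2.7]
finger_gap: 9.1
gripper_force: 30.0
```

Block is entering without contact; continue gently.

move_arm --claw '[1, 1, 1, 1, 1, 1, 1, 1]' --travel '[[0, 0, -0.003], [0, 0, -0.006], [0, 0, -0.009], [0, 0, -0.011], [0, 0, -0.013], [0, 0, -0.014], [0, 0, -0.014], [0, 0, -0.014]]' --rot '[[0, 0, 0], [0, 0, 0], [0, 0, 0], [0, 0, 0], [0, 0, 0], [0, 0, 0], [0, 0, 0], [0, 0, 0]]'

```text
t: 20.23
ee_pos: [474.9, 242.0, 91.3]
tool_rot: [-0.0, -0.039, 0.999, 0.0]
wrist_force: [-1.7, -0.7, -0.9]
finger_gap: 8.9
gripper_force: 30.0
```

move_arm --claw '[1, 1, 1]' --travel '[[0, 0, -0.002], [0, 0, -0.002], [0, 0, -0.002]]' --rot '[[0, 0, 0], [0, 0, 0], [0, 0, 0]]'

```text
t: 20.48
ee_pos: [474.9, 242.0, 91.3]
tool_rot: [0.0, -0.039, 0.999, 0.0]
wrist_force: [-3.4, -1.8, 6.0]
finger_gap: 9.2
gripper_force: 30.0
```

Firmly seated at 91.3, the height expected when fully home. Release, rise and move clear.

move_arm --claw '[-0.2, -0.2, -0.2, -0.2, -0.2, -0.2, -0.2, -0.2, -0.2, -1, -1, -1, -1, -1, -1, -1, -1, -1, -1, -1]' --travel '[[0, 0, 0.002], [0, 0, 0.002], [0, 0, 0.002], [0, 0, 0.002], [0, 0, 0.002], [0, 0, 0.002], [0, 0, 0.002], [0, 0, 0.002], [0, 0, 0.01], [0, 0, 0.04], [0, 0, 0.1], [0, 0, 0.17], [0, 0, 0.24], [0, 0, 0.31], [0, 0, 0.38], [0, 0, 0.42], [-0.07, 0.08, 0.42], [-0.15, 0.17, 0.42], [-0.22, 0.26, 0.42], [-0.3, 0.36, 0.42]]' --rot '[[0, 0, 0], [0, 0, 0], [0, 0, 0], [0, 0, 0], [0, 0, 0], [0, 0, 0], [0, 0, 0], [0, 0, 0], [0, 0, 0], [0, 0, 0], [0, 0, 0], [0, 0, 0], [0, 0, 0], [0, 0, 0], [0, 0, 0], [0, 0, 0], [0, 0, 0], [0, 0, 0], [0, 0, 0], [0, 0, 0]]'

```text
t: 22.15
ee_pos: [384.5, 350.3, 217.1]
tool_rot: [0.0, -0.038, 0.999, 0.0]
wrist_force: [1.3, 0.4, 0.6]
finger_gap: 87.3
gripper_force: 0.0
```

move_arm --claw '[-1, -1, -1, -1, -1, -1, -1, -1, -1]' --travel '[[-0.07, 0.09, 0], [-0.14, 0.18, 0], [-0.21, 0.27, 0], [-0.28, 0.36, 0], [-0.35, 0.45, 0], [-0.4, 0.55, 0], [-0.45, 0.65, 0], [-0.5, 0.7, 0], [-0.5, 0.7, 0]]' --rot '[[0, 0, 0], [0, 0, 0], [0, 0, 0], [0, 0, 0], [0, 0, 0], [0, 0, 0], [0, 0, 0], [0, 0, 0], [0, 0, 0]]'

```text
t: 22.9
ee_pos: [229.0, 563.8, 216.1]
tool_rot: [-0.002, -0.043, 0.999, 0.001]
wrist_force: [-0.8, 0.4, -0.5]
finger_gap: 86.9
gripper_force: 0.0
```

Run:
```python
from h import *
t=viewer.get_image("top");s=viewer.get_image("side")
m=np.hstack([crop(t,130,235,100,100,4),crop(s,185,270,130,150,3)[:400]])
cv2.imwrite("pics/m6.png",m)
print(proj("side",box((475.1,241.9),128,104,65,.079)).round(1).tolist(),proj("top",box((475.1,241.9),128,104,70,.079)).round(1).tolist())
t0=cv2.imread("pics/top0.png").astype(int)
for n,(a,b,c,d) in dict(marker=(370,230,400,315),vial=(232,238,262,266),empty=(418,200,490,280)).items(): print(n,abs(t[b:d,a:c].astype(int)-t0[b:d,a:c]).mean())
```

```text
[[191.9, 345.7], [244.9, 303.7], [316.3, 337.4], [267.1, 388.2]] [[152.5, 251.5], [208.8, 248.0], [210.7, 317.5], [153.0, 321.3]]
marker 2.2701960784313724
vial 2.3285714285714287
empty 24.782523148148147
```

View pics/m6.png

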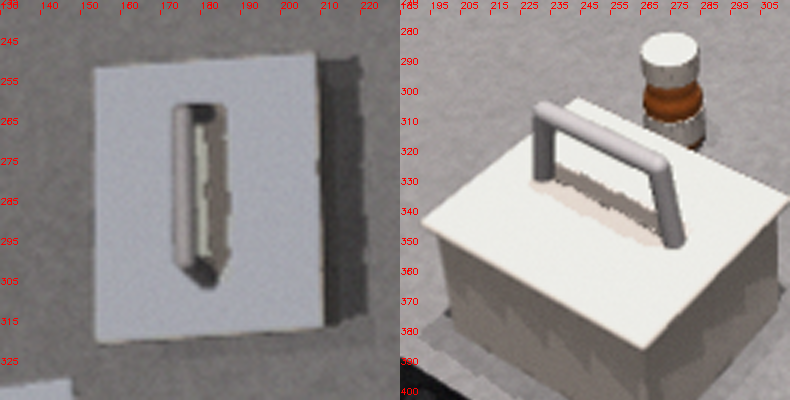

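The lid sits flat and square on the emptied dish: its corners in the top view at (153,251.5), (208.5,247.5), (210.5,316.5) and (153.5,320.5) match the prediction for fully home. The marker and jar have not moved.

```bash
python3 -c "
from workcell import workorder
print(workorder.close_job())"
```

```text
the job is handed in; nothing more can be done
None
```

The job is handed in at about 23 s: the rack stands flat and upright in the second dish, the lid is fully home on the emptied dish, and the marker and jar look unmoved; no verdict came back.

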